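Take the hot wax pot off the warmer with the lifting hook

ROBOT

A 6-joint arm with a two-finger parallel gripper is mounted at the origin on a cart in front of the work surface, level with it; the furniture and walls round the work are solid. World frame = base frame: x ahead of the robot, y to its left, z up, the work surface at z = 0. Lengths are in m, angles in rad, forces in N, time in s.
With the tool pointing down it reaches from about 0.4 to 0.925 m from the base axis. Payload 3.4 kg.
Tool frame: the origin (TCP) lies midway between the tips of the shut fingers; the grasp point (between the pads) lies 19 mm behind it; z points along the fingers, y is the line along which they close (so a half turn about z gives the same grasp; the last joint's range is limited). The gripper opens to 85 mm and grips with 20 to 120 N. Pads are 22 mm wide; open, the fingers measure 114 mm over their backs; the gripper's body (76 mm by 85 mm) begins 54 mm behind the grasp point. The pads swing forward as they close: fully open they stand 13 mm farther back than shut.
Start: joints at [-1.192, 0.307, 1.506, -0, 1.328, -0.073], TCP at [0.252, -0.517, 0.231] pointing down, gripper open.
Joint ranges: [-3.12, 3.12], [-1.05, 2.28], [0.14, 2.33], [-1.42, 4.57], [0.1, 2.73], [-2.68, 2.68]. Speed limits (rad/s): [2.57, 2.57, 3.14, 3.14, 3.14, 3.14].

INTERFACE

Orientations are given as a unit quaternion [x, y, z, w].
In Python, from cell import robot, vision gives the robot as it stands. The module is installed in compiled form; this text tells all that it offers.
- The arm moves only by the tool send_rows, never from a script. Its argument "deltas" is a list of rows, each a list of 5 numbers: the finger opening in m, from 0 to 0.0854, then the shift along the tool's x, y, z in m, then the turn about the tool's z in degrees. A call has 1 to 20 rows; each row shifts and turns the commanded pose from where the row before left it, along the tool's axes as they then stand; what a row does not reach is not made up. A row lasts 1/12 s, in which the tool goes at most 41.7 mm and 7.16 degrees, less where a joint would pass 70% of its speed; a pose out of reach is approached as far as the arm can. A call with a gripper value outside its range is refused whole. The fingers move at their own pace and stop on an object; the grip force is fixed at half the most. Time passes only in rows, so rows that do not move let the fingers close. It gives the time, the measured TCP pose, the force, the opening and the grip force at its end, in the units of the state.
- robot.state(): the state, without advancing time (a new reading comes with each control period).
- vision.capture(name): name is "scene" or "top"; returns (picture, depth): 420x560x3 uint8, red, green, blue; 420x560 float32, m along the optical axis (not along the pixel's ray), 0 where there is no reading.
- vision.camera_model(name): a dict with "intrinsics" (3x3 intrinsics, pixels), "camera_from_world" (4x4, takes a point from world to camera coordinates). Camera axes: x right, y down, z forward; pixel columns grow to the right and rows downward; lengths in m; the calibration is good to about 2 mm. A picture is of the moment at which its call begins. camera_model takes no time and is no camera call.
- robot.hand_in(): hands the job in; it is judged then, once.
The state is a dict: "clock": time; "joint_pos": joint angles; "qd": joint speeds; "joint_efforts": joint torques, N m; "position": TCP position; "ee_rot": TCP orientation; "wrist_force": force on the tool from outside, world axes, zero at the start; "wrist_torque": the same for the moment, N m; "grip_width": finger opening in m; "grasp_force": force on a finger pad.
Only numpy, scipy, OpenCV 4.12 (cv2) and the standard library are available. Lean on these libraries where they do the work, as an engineer would, in place of code of your own. Each camera call takes 0.05 s, during which the arm holds its last target. There are 200 camera calls.

TASK

The lidded wax pot on the warmer is hot: take the lifting hook from its wooden rest, hook it under the pot's wire bail, and carry the pot, hanging from the hook, off the warmer and over to the round cork mat, round the things standing in the way. Set it down gently and upright, wholly on the mat, unhook it and hang the hook back in its rest. Do not touch the pot or the warmer with the gripper, do not let the pot tip or swing hard, and leave the other things where they stand.

Things in the scene. Friction and masses are not known exactly. Their poses are not given: they have to be found in the camera images.
- wax_pot: Hot lidded aluminium pot, 84 mm diameter (89 at the rim), lid 78 mm high with a small black knob to 92 mm; about 0.45 kg. Origin: centre of its underside, z up. Two ears, out to y = +-54 mm, carry the bail, whose hinge runs along the pot's y axis 62 mm above its underside. It starts on the warmer inside its guard ring.
- wax_pot_bail (a joint): Angle of the pot's wire bail (5 mm wire, an arch 101 mm wide between the ears along the pot's y axis, reaching 76 mm from the hinge): 0 is upright, positive leans its top to the pot's +x; -0.75 to 0.75 rad. The hinge is stiff: the bail stays where it is left, but swings when pushed.
- bail_top (a point): Centre of the bail's wire at its top, a narrow bent-up peak (18 mm wide, 12 mm high) that keeps a hook centred; 76 mm from the hinge axis (138 mm above the pot's underside when upright).
- warmer: Round grey wax warmer (hotplate), 148 mm diameter, fixed. Origin: centre of its underside. The plate on which the pot stands is 40 mm above it, inside a steel guard ring of 96 mm inner and 106 mm outer diameter whose rim is 48 mm above the origin.
- cork_mat: Round cork mat, 130 mm diameter, 8 mm thick, fixed, empty. Origin: centre of its underside (its top is 8 mm higher).
- lift_hook: Lifting hook. Dark wood cross handle along y (16 mm wide in x, 18 high, 124 long, 25 mm balls at its ends), origin at its centre; grip its middle from above. Below, a 6 mm steel J-hook in the x-z plane: shank down at x = 0 to z = -26, jogs to x = -11 at z = -42 and on to z = -73; lowest outside z = -87; tip at x = +11..14, top at z = -61 mm. Gap 16 mm, open upward.
- hook_crook (a point): Centre of a bail wire that hangs in the hook's crook: 78.5 mm straight below the handle's centre.
- hook_rest: Light wooden rest for the hook, 74 x 112 mm, fixed. Origin: centre of its underside. Two uprights (10 mm thick, 46 wide) at y = +-42 mm, each with a 26 mm wide notch in its top, flared upward: floor 117 mm above the origin, horns to 134 mm. The hook's handle lies in both notches along the rest's y axis, the J-hook hanging between the uprights.
- rest_seat (a point): Where the centre of the hook's handle is when it lies in the rest: 126 mm above the rest's underside.
- jar: Bystander: glass jar with a yellow lid, 79 mm diameter, 171 mm tall. Origin: centre of its underside.
- food_tin: Bystander: food tin, 75 mm diameter, 110 mm tall. Origin: centre of its underside.
- black_bottle: Bystander: slim black ink bottle with a white cap, 38 mm diameter, 138 mm tall. Origin: centre of its underside.
- ink_tin: Bystander: flat ink tin, 60 mm diameter, 38 mm high. Origin: centre of its underside.
- block: Bystander: wooden printing block, 52 x 68 x 24 mm. Origin: centre of its underside.
- wood_baren: Bystander: turned wooden baren, 68 mm diameter, 44 mm high. Origin: centre of its underside.
- tape: Bystander: roll of tape lying flat, 104 mm diameter, 25 mm high. Origin: centre of its underside.
Mind the look-alikes: they are no part of the job. Leave any red look-alike of the hook_rest alone.

How it is judged:
By the outcome, as a careful person would: the job done as asked, in the order asked, and still so for the second after the job is handed in, with the robot touching nothing.
It also fails if it takes over 69 s, if anything falls off the work surface, if the arm or the gripper's body presses on something with over 40 N, if the wrist force passes 120 N, or if a joint passes its speed limit or range.

## Working session

There is one attempt and no reset: what is moved stays moved. The work goes in short steps, Python scripts to look and compute and a tool call to move; the robot and the scene stay as the last step left them, time stands still between calls to the robot, and variables do not carry over. Pictures are saved under pics/ and viewed, at most 10 in all, crops included, and the job is handed in when it is done.

Besides the shell and the picture viewer there is one more tool, called after "Call:" in YAML: its name, and indented under it one key for each argument. send_rows: Moves the arm, as the interface text tells. Its arguments: {"type":"object","properties":{"deltas":{"type":"array"}},"required":["deltas"]}

```bash
mkdir -p pics; cat > h.py <<'E'
import numpy as np, cv2
from cell import robot, vision
def cap(n):
    p,d=vision.capture(n); m=vision.camera_model(n)
    return p,d,np.array(m["intrinsics"]),np.array(m["camera_from_world"])
def cloud(d,K,T):
    v,u=np.indices(d.shape); X=np.stack([(u-K[0,2])/K[0,0]*d,(v-K[1,2])/K[1,1]*d,d],-1)
    return (X-T[:3,3])@T[:3,:3]
def ray(u,v,z,K,T):
    r=T[:3,:3].T@np.linalg.solve(K,[u,v,1]); c=-T[:3,:3].T@T[:3,3]
    return c+r*(z-c[2])/r[2]
E
python3 - <<'E'
from h import *
for n in("top","scene"):
    p,d,K,T=cap(n); cv2.imwrite(f"pics/{n}0.png",p[...,::-1]); np.savez(f"{n}0.npz",p=p,d=d,K=K,T=T)
    print(n,K[0,0],-T[:3,:3].T@T[:3,3],T[:3,:3].round(2).tolist())
print(robot.state())
E
```

```text
top 530.3788540867876 [0.24457244 0.20642087 1.74983601] [[0.02, -1.0, 0.01], [-0.98, -0.02, -0.19], [0.19, -0.0, -0.98]]
scene 539.0381917789327 [-0.36354896 -1.02482591  1.64322497] [[0.82, -0.57, 0.01], [-0.4, -0.59, -0.7], [0.41, 0.57, -0.71]]
{'clock': 0.1, 'joint_pos': array([-1.19148831e+00,  3.07522949e-01,  1.50749821e+00,  5.99442601e-06,
        1.32842841e+00, -7.34914653e-02]), 'qd': array([-9.58533234e-05, -3.37405645e-03, -3.78346315e-03,  4.70482516e-04,
        2.46165373e-03,  8.96695055e-04]), 'joint_efforts': array([ 6.13483062e-04, -4.58528852e+01, -2.52608049e+01, -1.05056588e-05,
        5.56543222e-03,  8.28383602e-07]), 'position': array([ 0.25131159, -0.51649462,  0.23047579]), 'ee_rot': array([ 9.74480603e-01,  2.24469803e-01, -1.38541302e-04, -9.18067910e-04]), 'wrist_force': array([-0.75570116, -0.84978768,  0.52685341]), 'wrist_torque': array([0.05553824, 0.03855765, 0.01748813]), 'grasp_force': 0.0, 'grip_width': 0.08579610107481908}
```

View pics/top0.png

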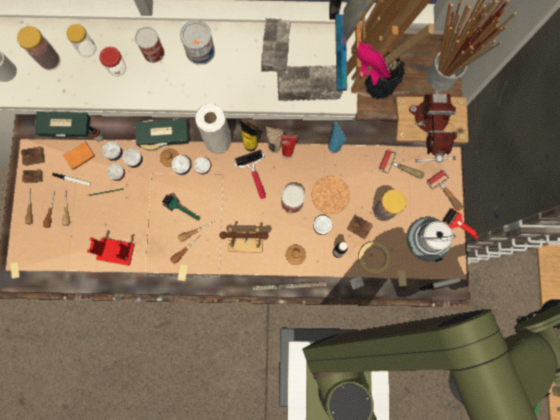

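View pics/scene0.png

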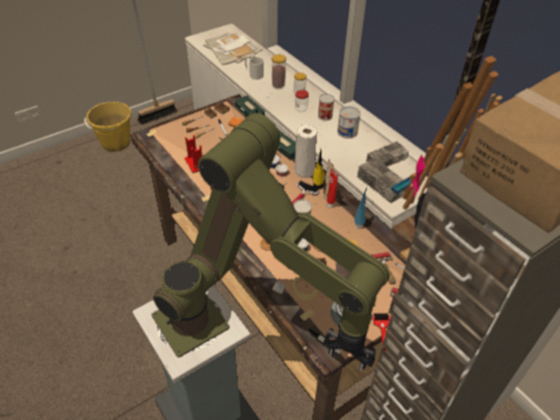

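The top view shows the warmer and pot at about (433,237), the mat at (330,195), and the hook in its rest at (246,236). The red look-alike is at (112,250). Jar (392,203), block (359,226), bottle (341,249) and ink tin (322,225) lie between. The arm hides most of the work in the scene view. I'll zoom in next.

```bash
python3 - <<'E'
from h import *
a=np.load("top0.npz");p,d,K,T=[a[k] for k in"pdKT"]
c=p[180:280,210:480,::-1]; cv2.imwrite("pics/c1.png",cv2.resize(c,None,fx=2.96,fy=2.96,interpolation=cv2.INTER_CUBIC))
X=cloud(d,K,T)
z=X[180:280,210:480,2]
zz=np.clip(z/0.2*255,0,255).astype(np.uint8); cv2.imwrite("pics/z1.png",cv2.resize(cv2.applyColorMap(zz,cv2.COLORMAP_JET),None,fx=2.96,fy=2.96,interpolation=0))
for n,u,v,h in [("mat",330,195,.008),("rest",246,236,.126),("pot",437,237,.13),("jar",392,203,.171),("ftin",292,195,.11),("bottle",341,249,.138),("inktin",322,225,.038),("block",359,226,.024),("baren",296,254,.044),("tape",373,257,.025)]:
    print(n,ray(u,v,h,K,T).round(3),X[v,u].round(3))
E
```

```text
mat [0.628 0.025 0.008] [0.628 0.025 0.009]
rest [0.467 0.297 0.126] [0.467 0.297 0.125]
pot [ 0.475 -0.292  0.13 ] [ 0.478 -0.297  0.114]
jar [ 0.571 -0.146  0.171] [ 0.57  -0.145  0.175]
ftin [0.603 0.156 0.11 ] [0.604 0.156 0.105]
bottle [0.431 0.005 0.138] [0.432 0.004 0.129]
inktin [0.52  0.054 0.038] [0.52  0.055 0.041]
block [ 0.522 -0.069  0.024] [ 0.522 -0.069  0.023]
baren [0.423 0.139 0.044] [0.422 0.139 0.052]
tape [ 0.42  -0.113  0.025] [ 0.423 -0.118  0.001]
```

View pics/c1.png

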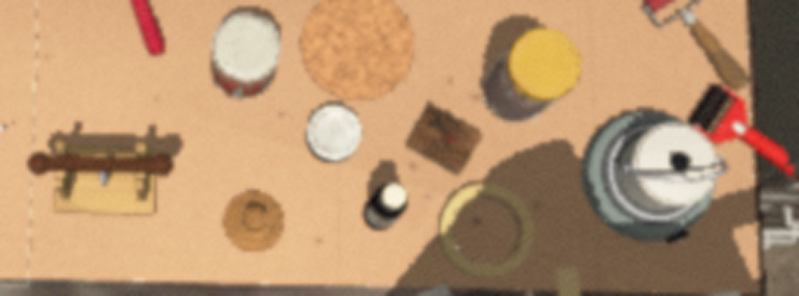

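View pics/z1.png

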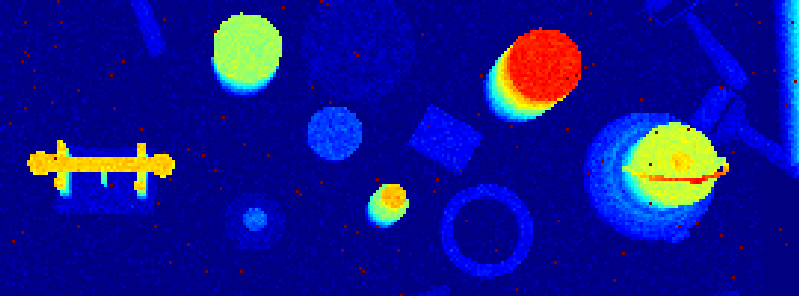

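The crop shows the handle at crop row 163, from x=30 to 175, and the mat at (357,45). The pot lid is at (677,165), with the bail as a thin arc along row 168–180. The depth crop agrees. Next I'll get precise positions.

```bash
cat >> h.py <<'E'
def circ(P):
    (x,y),r=cv2.minEnclosingCircle(np.float32(P[:,:2])); 
    A=cv2.minAreaRect(np.float32(P[:,:2])); return np.round([x,y,r],4),np.round(A[0],4),np.round(A[1],3),round(A[2],1),len(P)
E
python3 - <<'E'
from h import *
L=[cap("top") for _ in range(8)]
K,T=L[0][2:]; D=np.stack([l[1] for l in L]); d=np.median(D,0); np.save("dmed.npy",d); X=cloud(d,K,T); p=L[0][0]
def sel(u0,u1,v0,v1,z0,z1):
    Q=X[v0:v1,u0:u1].reshape(-1,3); return Q[(Q[:,2]>z0)&(Q[:,2]<z1)]
h=sel(215,275,225,250,.118,.16); print("handle",circ(h),h[:,2].mean(),np.percentile(h[:,2],95))
r=sel(222,268,222,260,.004,.04);print("restbase",circ(r),np.median(r[:,2]))
for n,a in dict(lid=(415,465,215,260,.108,.124),knob=(425,450,225,245,.125,.137),bail=(415,465,215,260,.14,.25),jar=(370,410,185,225,.16,.19),ftin=(275,310,175,215,.1,.12),bottle=(328,355,235,262,.125,.15),inktin=(308,338,210,240,.03,.05),block=(345,375,212,240,.018,.035),warmer=(400,450,210,270,.036,.052)).items():
    q=sel(*a);print(n,circ(q),np.median(q[:,2]))
b=sel(410,465,215,260,.137,.25); b=b[np.argsort(b[:,1])]; print(b.round(3).tolist())
hsv=cv2.cvtColor(p,cv2.COLOR_RGB2HSV); print(hsv[195,330],hsv[180,365])
# mat: depth
m=sel(300,362,165,228,.0055,.015); print("mat",np.median(m,0),len(m))
m=hsv[165:228,300:362]; 
bg=np.float32(p[165:228,300:362]); mk=(np.linalg.norm(bg-np.float32(p[180,365]),axis=-1)>25).astype(np.uint8)
mk=cv2.morphologyEx(mk,cv2.MORPH_OPEN,np.ones((3,3)));n,l,s,c=cv2.connectedComponentsWithStats(mk);i=1+np.argmax(s[1:,4]);print(s[i],c[i]+[300,165],ray(c[i][0]+300,c[i][1]+165,.008,K,T))
E
```

```text
handle (array([0.4697, 0.3044, 0.0756]), array([0.4694, 0.3044]), array([0.151, 0.047]), 89.2, 333) 0.133643904669675 0.13782791395567037
restbase (array([0.4773, 0.312 , 0.087 ]), array([0.4755, 0.3129]), array([0.11 , 0.139]), 1.0, 501) 0.01340150405309053
lid (array([ 0.4824, -0.3008,  0.0508]), array([ 0.4843, -0.3005]), array([0.087, 0.088]), 62.0, 550) 0.11577558214260283
knob (array([ 0.4769, -0.2835,  0.0292]), array([ 0.4757, -0.2842]), array([0.019, 0.057]), 27.3, 42) 0.13080815300249682
bail (array([ 0.4705, -0.3017,  0.041 ]), array([ 0.4639, -0.3023]), array([0.013, 0.082]), 5.0, 42) 0.16216186003877253
jar (array([ 0.5771, -0.1514,  0.0383]), array([ 0.5777, -0.1506]), array([0.072, 0.075]), 89.1, 490) 0.17077371955988366
ftin (array([0.6017, 0.1538, 0.0378]), array([0.6017, 0.1529]), array([0.075, 0.07 ]), 0.9, 429) 0.10713154848898007
bottle (array([0.4445, 0.0005, 0.0124]), array([0.4447, 0.0008]), array([0.022, 0.023]), 24.4, 53) 0.13662982414099917
inktin (array([0.5227, 0.0524, 0.0305]), array([0.5222, 0.0527]), array([0.057, 0.056]), 1.5, 265) 0.03701784856955328
[... 757 characters left out ...]
.298, 0.168], [0.461, -0.297, 0.173], [0.462, -0.297, 0.164], [0.462, -0.294, 0.164], [0.461, -0.29, 0.165], [0.461, -0.288, 0.164], [0.462, -0.285, 0.163], [0.461, -0.282, 0.163], [0.461, -0.279, 0.162], [0.462, -0.278, 0.156], [0.462, -0.275, 0.157], [0.466, -0.273, 0.153], [0.462, -0.272, 0.157], [0.466, -0.27, 0.151], [0.463, -0.27, 0.153], [0.463, -0.267, 0.152], [0.465, -0.267, 0.153], [0.463, -0.266, 0.146], [0.466, -0.266, 0.147], [0.467, -0.264, 0.143], [0.463, -0.263, 0.145], [0.467, -0.261, 0.142], [0.467, -0.259, 0.139]]
[ 14 133 217] [ 15 105 221]
mat [0.62826547 0.02499627 0.00806656] 1034
[  11   11   39   52 1126] [328.53285968 200.39964476] [0.60930231 0.03016344 0.008     ]
```

```bash
python3 - <<'E'
from h import *
d=np.load("dmed.npy");a=np.load("top0.npz");X=cloud(d,a["K"],a["T"])
Q=X[222:262,215:275].reshape(-1,3)
for n,y0,y1 in(("mid",.28,.33),("L",.345,.38),("R",.22,.262)):
    h=Q[(Q[:,2]>.12)&(Q[:,1]>y0)&(Q[:,1]<y1)]; print(n,h.min(0).round(4),h.max(0).round(4),np.median(h,0).round(4))
s=Q[(Q[:,2]>.025)&(Q[:,2]<.118)&(Q[:,1]>.28)&(Q[:,1]<.33)];print(s.round(3).tolist())
u=Q[(Q[:,2]>.1)&(Q[:,1]>.2)];print(u[:,1].min(),u[:,1].max())
b=Q[(Q[:,2]>.005)&(Q[:,2]<.03)];print(np.percentile(b,[2,50,98],axis=0).round(3))
E
```

```text
mid [0.4626 0.281  0.1287] [0.4759 0.3273 0.1394] [0.469  0.3041 0.1342]
L [0.4466 0.3452 0.1232] [0.4935 0.3799 0.1411] [0.4701 0.3585 0.134 ]
R [0.4454 0.2289 0.1215] [0.4919 0.2602 0.1407] [0.47   0.2442 0.1345]
[[0.465, 0.305, 0.095], [0.465, 0.302, 0.094], [0.462, 0.305, 0.093], [0.462, 0.302, 0.091], [0.459, 0.305, 0.089], [0.46, 0.302, 0.088], [0.457, 0.305, 0.085], [0.457, 0.302, 0.08], [0.457, 0.303, 0.062]]
0.22885787782576453 0.37991189666988145
[[0.432 0.25  0.006]
 [0.456 0.305 0.013]
 [0.504 0.359 0.017]]
```

The hook's shank jogs toward −x, so its tip points to world +x and the hook frame is aligned with the world. I'll turn to yaw 90° and start travelling.

Call:
send_rows:
  deltas:
    - [0.085,0,0,-0.004,-6.4]
    - [0.085,0,0,-0.004,-6.4]
    - [0.085,0,0,-0.004,-6.4]
    - [0.085,0,0,-0.004,-6.4]
    - [0.085,0,0,-0.004,-6.4]
    - [0.085,0,0,-0.004,-6.4]
    - [0.085,0,0,-0.004,-6.4]
    - [0.085,0,0,-0.004,-6.4]
    - [0.085,0,0,-0.004,-6.4]
    - [0.085,0,0,-0.004,-6.4]
    - [0.085,0.026,0.02,0,0]
    - [0.085,0.026,0.02,0,0]
    - [0.085,0.026,0.02,0,0]
    - [0.085,0.026,0.02,0,0]
    - [0.085,0.026,0.02,0,0]
    - [0.085,0.026,0.02,0,0]
    - [0.085,0.026,0.02,0,0]
    - [0.085,0.026,0.02,0,0]
    - [0.085,0.026,0.02,0,0]
    - [0.085,0.026,0.02,0,0]

```text
clock: 2.17
position: [0.4525, -0.2559, 0.2715]
ee_rot: [0.707, 0.707, 0.0, 0.0]
wrist_force: [0.4, -0.8, 0.7]
grip_width: 0.0851
grasp_force: 0.0
```

Call:
send_rows:
  deltas:
    - [0.085,0.031,0.001,0,0]
    - [0.085,0.031,0.001,0,0]
    - [0.085,0.031,0.001,0,0]
    - [0.085,0.031,0.001,0,0]
    - [0.085,0.031,0.001,0,0]
    - [0.085,0.031,0.001,0,0]
    - [0.085,0.031,0.001,0,0]
    - [0.085,0.031,0.001,0,0]
    - [0.085,0.031,0.001,0,0]
    - [0.085,0.031,0.001,0,0]
    - [0.085,0.031,0.001,0,0]
    - [0.085,0.031,0.001,0,0]
    - [0.085,0.031,0.001,0,0]
    - [0.085,0.031,0.001,0,0]
    - [0.085,0.031,0.001,0,0]
    - [0.085,0.031,0.001,0,0]
    - [0.085,0.031,0.001,0,0]
    - [0.085,0.031,0,0,0]
    - [0.085,0,0,0,0]
    - [0.085,0,0,0,0]

```text
clock: 3.83
position: [0.4691, 0.3021, 0.271]
ee_rot: [0.706, 0.708, -0.0, 0.0]
wrist_force: [-1.2, -0.8, 0.0]
grip_width: 0.0851
grasp_force: 0.0
```

Call:
send_rows:
  deltas:
    - [0.085,0.002,0.0003,0.015,0]
    - [0.085,0,0,0.02,0]
    - [0.085,0,0,0.02,0]
    - [0.085,0,0,0.02,0]
    - [0.085,0,0,0.02,0]
    - [0.085,0,0,0.02,0]
    - [0.085,0,0,0.02,0]
    - [0.085,0,0,0.015,0]
    - [0.085,0,0,0.01,0]
    - [0.085,0,0,0.005,0]
    - [0.04,0,0,0,0]
    - [0.02,0,0,0,0]
    - [0.01,0,0,0,0]
    - [0.005,0,0,0,0]
    - [0.005,0,0,0,0]
    - [0.005,0,0,0,0]
    - [0.005,0,0,0,0]
    - [0.005,0,0,0,0]
    - [0.005,0,0,0,0]
    - [0.005,0,0,0,0]

```text
clock: 5.5
position: [0.4702, 0.3031, 0.1072]
ee_rot: [0.707, 0.707, 0.001, 0.0]
wrist_force: [-0.6, -0.1, 5.8]
grip_width: 0.0153
grasp_force: 59.1
```

Call:
send_rows:
  deltas:
    - [0.005,0,0,-0.005,0]
    - [0.005,0,0,-0.01,0]
    - [0.005,0,0,-0.015,0]
    - [0.005,0,0,-0.02,0]
    - [0.005,0,0,-0.02,0]
    - [0.005,0,0,-0.02,0]
    - [0.005,0,0,-0.02,0]
    - [0.005,0,0,-0.02,0]
    - [0.005,0,0,-0.02,0]
    - [0.005,0,0,-0.02,0]
    - [0.005,0,0,-0.01,0]
    - [0.005,-0.01,-0.002,0,0]
    - [0.005,-0.02,-0.002,0,0]
    - [0.005,-0.025,-0.003,0,0]
    - [0.005,-0.025,-0.003,0,0]
    - [0.005,-0.025,-0.003,0,0]
    - [0.005,-0.025,-0.003,0,0]
    - [0.005,-0.02,-0.002,0,0]
    - [0.005,-0.01,0,0,0]
    - [0.005,0,0,0,0]

```text
clock: 7.17
position: [0.4503, 0.1405, 0.2854]
ee_rot: [0.708, 0.706, -0.001, -0.0]
wrist_force: [0.0, -0.2, -1.5]
grip_width: 0.0148
grasp_force: 58.5
```

```bash
python3 - <<'E'
from h import *
print(robot.state()["position"])
p,d,K,T=cap("scene");np.savez("s1.npz",p=p,d=d,K=K,T=T)
X=cloud(d,K,T); 
def proj(P): q=K@(T[:3,:3]@np.array(P)+T[:3,3]); return q[:2]/q[2]
for P in([.458,-.303,.175],[.484,-.30,.10],[.46,.16,.22]): print(proj(P))
L=p.copy(); cv2.imwrite("pics/s1.png",cv2.resize(L[150:400,160:450,::-1],None,fx=2.4,fy=2.4,interpolation=cv2.INTER_CUBIC))
E
```

```text
[0.45033724 0.14050562 0.28536585]
[350.66976203 290.66908443]
[353.50739223 299.47403927]
[272.42284694 199.87305945]
```

View pics/s1.png

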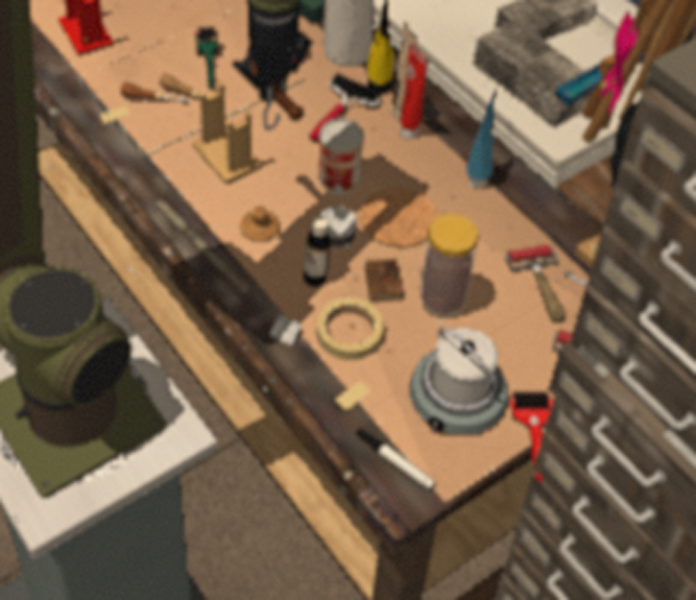

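The hook hangs from the gripper at crop (275,115). The pot and its bail are clear at (465,345), and nothing else has been disturbed. I'll cross-check the bail against this second view.

```bash
python3 - <<'E'
from h import *
a=np.load("s1.npz");p,d,K,T=[a[k] for k in"pdKT"]
X=cloud(d,K,T);Q=X.reshape(-1,3)
def box(x0,x1,y0,y1,z0,z1): return Q[np.all((Q>[x0,y0,z0])&(Q<[x1,y1,z1]),1)]
b=box(.40,.56,-.37,-.23,.136,.2); b=b[np.argsort(b[:,1])];print(b.round(3).tolist())
print("lid",circ(box(.40,.56,-.37,-.23,.112,.122)))
print("rest up",circ(box(.42,.53,.22,.38,.12,.15)), "jar",circ(box(.5,.64,-.22,-.08,.162,.18)),"bot",circ(box(.4,.5,-.05,.05,.13,.15)))
m=box(.55,.7,-.05,.1,.005,.012);print("mat",np.median(m,0))
h=box(.40,.5,.06,.22,.29,.32);print("handle",circ(h),np.percentile(h[:,2],98))
k=box(.40,.5,.06,.22,.2,.26);print("hook",k[::3].round(3).tolist())
E
```

```text
[[0.477, -0.35, 0.139], [0.478, -0.344, 0.136], [0.474, -0.344, 0.14], [0.477, -0.34, 0.138], [0.471, -0.34, 0.149], [0.471, -0.339, 0.153], [0.478, -0.339, 0.142], [0.47, -0.335, 0.15], [0.474, -0.332, 0.149], [0.469, -0.33, 0.162], [0.471, -0.33, 0.148], [0.467, -0.328, 0.156], [0.467, -0.328, 0.161], [0.473, -0.327, 0.15], [0.464, -0.325, 0.166], [0.469, -0.325, 0.161], [0.462, -0.321, 0.168], [0.468, -0.321, 0.163], [0.467, -0.316, 0.165], [0.464, -0.315, 0.165], [0.459, -0.315, 0.169], [0.467, -0.311, 0.164], [0.486, -0.31, 0.136], [0.464, -0.31, 0.165], [0.465, -0.308, 0.167], [0.46, -0.308, 0.171], [0.475, -0.306, 0.14], [0.462, -0.305, 0.173], [0.46, -0.303, 0.172], [0.454, -0.303, 0.182], [0.459, -0.303, 0.177], [0.461, -0.296, 0.174], [0.485, -0.295, 0.138], [0.461, -0.292, 0.169], [0.462, -0.291, 0.162], [0.46, -0.288, 0.166], [0.458, -0.285, 0.169], [0.465, -0.283, 0.162], [0.46, -0.279, 0.161], [0.462, -0.276, 0.162], [0.458, -0.271, 0.16], [0.463, -0.271, 0.155], [0.466, -0.263, 0.15], [0.463, -0.262, 0.145]]
lid (array([ 0.4804, -0.2989,  0.0473]), array([ 0.4828, -0.3003]), array([0.088, 0.086]), 41.5, 291)
rest up (array([0.4689, 0.3081, 0.0561]), array([0.4691, 0.3081]), array([0.107, 0.052]), 88.2, 50) jar (array([ 0.5767, -0.149 ,  0.041 ]), array([ 0.5765, -0.1493]), array([0.078, 0.072]), 47.6, 289) bot (array([4.43e-01, 2.00e-04, 1.67e-02]), array([0.4418, 0.    ]), array([0.028, 0.022]), 64.9, 34)
mat [0.62415359 0.02608201 0.00847036]
handle (array([0.4501, 0.1412, 0.0729]), array([0.4479, 0.1413]), array([0.143, 0.041]), 82.8, 136) 0.31873243148081715
hook [[0.445, 0.147, 0.259], [0.437, 0.142, 0.257], [0.441, 0.149, 0.244], [0.436, 0.141, 0.248], [0.46, 0.149, 0.223], [0.453, 0.145, 0.225], [0.443, 0.145, 0.225], [0.443, 0.144, 0.221]]
```

Call:
send_rows:
  deltas:
    - [0.005,-0.01,-0.002,0,0]
    - [0.005,-0.02,-0.002,0,0]
    - [0.005,-0.03,-0.002,0,0]
    - [0.005,-0.03,-0.002,0,0]
    - [0.005,-0.03,-0.002,0,0]
    - [0.005,-0.03,-0.002,0,0]
    - [0.005,-0.03,-0.002,0,0]
    - [0.005,-0.03,-0.002,0,0]
    - [0.005,-0.03,-0.002,0,0]
    - [0.005,-0.03,-0.002,0,0]
    - [0.005,-0.03,-0.003,0,0]
    - [0.005,-0.03,-0.003,0,0]
    - [0.005,-0.03,-0.003,0,0]
    - [0.005,-0.03,-0.003,0,0]
    - [0.005,-0.03,-0.003,0,0]
    - [0.005,-0.028,0,0,0]
    - [0.005,-0.02,0,0,-2]
    - [0.005,-0.01,0,0,-2]
    - [0.005,0,0,0,-2]
    - [0.005,0,0,0,0]

```text
clock: 8.88
position: [0.4168, -0.3357, 0.2856]
ee_rot: [0.669, 0.743, 0.0, -0.0]
wrist_force: [-0.8, 0.3, -1.0]
grip_width: 0.0149
grasp_force: 58.5
```

Call:
send_rows:
  deltas:
    - [0.005,0.008,0,0,0]
    - [0.005,0.012,0.001,0,0]
    - [0.005,0.008,0,0,0]
    - [0.005,0,0,0.01,0]
    - [0.005,0,0,0.015,0]
    - [0.005,0,0,0.016,0]
    - [0.005,0,0,0.016,0]
    - [0.005,0,0,0.015,0]
    - [0.005,0,0,0.01,0]
    - [0.005,0,0,0.0046,0]
    - [0.005,0,0,0,0]
    - [0.005,0,0,0,0]

```text
clock: 9.88
position: [0.4147, -0.3073, 0.1999]
ee_rot: [0.669, 0.743, -0.0, 0.0]
wrist_force: [0.4, 0.5, -0.9]
grip_width: 0.015
grasp_force: 58.5
```

```bash
python3 - <<'E'
from h import *
print(robot.state()["position"])
for n in ("scene","top"):
    p,d,K,T=cap(n)
    def proj(P): q=K@(T[:3,:3]@np.array(P)+T[:3,3]); return (q[:2]/q[2])
    c=proj([.45,-.30,.17]).astype(int); print(n,c); s=p[c[1]-50:c[1]+50,c[0]-65:c[0]+65,::-1]
    cv2.imwrite(f"pics/{n}2.png",cv2.resize(s,None,fx=3,fy=3,interpolation=cv2.INTER_CUBIC))
    X=cloud(d,K,T);Q=X.reshape(-1,3)
    k=Q[np.all((Q>[.38,-.33,.122])&(Q<[.452,-.27,.19]),1)];print(k[::2].round(3).tolist())
a,b=[cv2.imread(f"pics/{n}2.png") for n in("scene","top")]; cv2.imwrite("pics/both2.png",np.hstack([a,b]))
E
```

```text
[ 0.41468019 -0.30726147  0.19990466]
scene [348 292]
[[0.401, -0.304, 0.185], [0.399, -0.307, 0.185], [0.43, -0.296, 0.148], [0.398, -0.308, 0.182], [0.428, -0.299, 0.147], [0.404, -0.303, 0.165], [0.45, -0.301, 0.125], [0.403, -0.305, 0.163], [0.424, -0.304, 0.145], [0.452, -0.305, 0.124], [0.402, -0.307, 0.159], [0.423, -0.301, 0.137], [0.397, -0.308, 0.16], [0.413, -0.302, 0.14], [0.42, -0.305, 0.137], [0.402, -0.308, 0.15], [0.412, -0.308, 0.141], [0.446, -0.322, 0.125]]
top [443 243]
[[0.451, -0.281, 0.124], [0.428, -0.301, 0.167], [0.41, -0.305, 0.14], [0.407, -0.306, 0.137], [0.405, -0.307, 0.154], [0.403, -0.305, 0.177], [0.404, -0.307, 0.135], [0.401, -0.303, 0.164], [0.401, -0.307, 0.172], [0.399, -0.304, 0.16]]
```

View pics/both2.png

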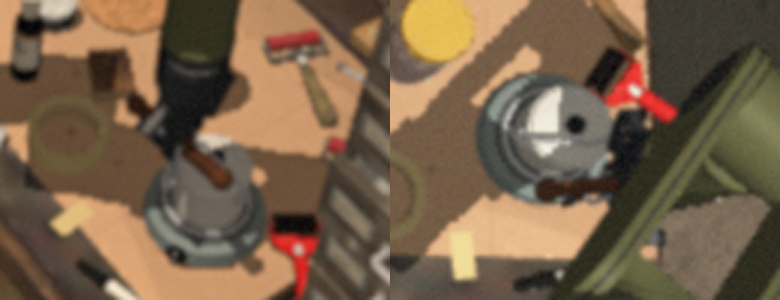

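The left (scene) view shows the hook beside the pot at (205,165). The top view shows the handle at (575,187), clear of the bail at (560,140) on the −x side. The depth points put the tip at (0.428, −0.300), in line with the bail's peak. I'll advance the hook under the wire.

Call:
send_rows:
  deltas:
    - [0.005,0,0.003,0,0]
    - [0.005,0,0.005,0,0]
    - [0.005,0,0.006,0,0]
    - [0.005,0,0.006,0,0]
    - [0.005,0,0.006,0,0]
    - [0.005,0,0.006,0,0]
    - [0.005,0,0.006,0,0]
    - [0.005,0,0.005,0,0]
    - [0.005,0,0.002,0,0]
    - [0.005,0,0,0,0]
    - [0.005,0,0,0,0]

```text
clock: 10.9
position: [0.4592, -0.3025, 0.1995]
ee_rot: [0.669, 0.743, -0.0, -0.0]
wrist_force: [-0.3, 0.8, -2.2]
grip_width: 0.0149
grasp_force: 58.5
```

```bash
python3 - <<'E'
from h import *
print(robot.state()["position"],robot.state()["wrist_force"])
for n in ("scene","top"):
    p,d,K,T=cap(n)
    Q=cloud(d,K,T).reshape(-1,3)
    k=Q[np.all((Q>[.43,-.35,.134])&(Q<[.50,-.25,.19]),1)];k=k[np.argsort(k[:,1])];print(k.round(3).tolist())
E
```

```text
[ 0.4591542  -0.30247951  0.19954816] [-0.27877913  0.76140934 -2.17906424]
[[0.477, -0.345, 0.139], [0.474, -0.343, 0.139], [0.475, -0.342, 0.142], [0.481, -0.341, 0.136], [0.476, -0.34, 0.145], [0.475, -0.337, 0.143], [0.469, -0.337, 0.152], [0.475, -0.336, 0.147], [0.473, -0.333, 0.151], [0.47, -0.331, 0.151], [0.47, -0.33, 0.155], [0.47, -0.329, 0.161], [0.464, -0.329, 0.17], [0.466, -0.329, 0.157], [0.466, -0.328, 0.162], [0.467, -0.322, 0.16], [0.468, -0.32, 0.162], [0.464, -0.319, 0.164], [0.465, -0.318, 0.169], [0.463, -0.316, 0.167], [0.46, -0.313, 0.173], [0.465, -0.313, 0.169], [0.463, -0.31, 0.171], [0.486, -0.309, 0.136], [0.465, -0.309, 0.158], [0.459, -0.309, 0.174], [0.478, -0.309, 0.136], [0.461, -0.306, 0.174], [0.459, -0.304, 0.174], [0.446, -0.304, 0.173], [0.443, -0.304, 0.164], [0.473, -0.304, 0.14], [0.479, -0.303, 0.134], [0.464, -0.303, 0.146], [0.444, -0.303, 0.167], [0.447, -0.302, 0.176], [0.45, -0.302, 0.184], [0.446, -0.302, 0.181], [0.446, -0.302, 0.153], [0.448, -0.302, 0.139], [0.464, -0.301, 0.149], [0.457, -0.301, 0.138], [0.45, -0.301, 0.16], [0.46
[... 721 characters left out ...]
65, -0.264, 0.146], [0.465, -0.264, 0.151], [0.466, -0.259, 0.14]]
[[0.484, -0.307, 0.135], [0.481, -0.307, 0.135], [0.478, -0.306, 0.135], [0.445, -0.305, 0.175], [0.49, -0.304, 0.135], [0.478, -0.303, 0.137], [0.453, -0.302, 0.136], [0.445, -0.302, 0.156], [0.449, -0.301, 0.167], [0.45, -0.301, 0.139], [0.443, -0.301, 0.168], [0.448, -0.301, 0.178], [0.447, -0.301, 0.159], [0.481, -0.3, 0.135], [0.455, -0.3, 0.143], [0.446, -0.3, 0.142], [0.445, -0.3, 0.18], [0.446, -0.3, 0.172], [0.445, -0.299, 0.154], [0.456, -0.299, 0.136], [0.448, -0.299, 0.156], [0.45, -0.298, 0.186], [0.49, -0.298, 0.135], [0.493, -0.297, 0.137], [0.477, -0.296, 0.138], [0.486, -0.293, 0.139], [0.483, -0.289, 0.142]]
```

Shank x=0.446, wire 0.460, tip 0.472: the wire is inside the gap. I'll raise the hook and follow the bail upright.

Call:
send_rows:
  deltas:
    - [0.005,0,0,-0.004,0]
    - [0.005,0,0,-0.006,0]
    - [0.005,0,0,-0.007,0]
    - [0.005,0,0,-0.007,0]
    - [0.005,0,0,-0.005,0]
    - [0.005,0,0,-0.003,0]
    - [0.005,0,0.002,-0.0005,0]
    - [0.005,0,0.003,-0.001,0]
    - [0.005,0,0.003,-0.001,0]
    - [0.005,0,0.003,-0.0005,0]
    - [0.005,0,0.003,-0.0005,0]
    - [0.005,0,0.003,0,0]
    - [0.005,0,0.003,0,0]
    - [0.005,0,0.003,0,0]
    - [0.005,0,0.0015,0,0]
    - [0.005,0,0,0,0]
    - [0.005,0,0,0,0]
    - [0.005,0,0,0,0]

```text
clock: 12.5
position: [0.4836, -0.3, 0.2351]
ee_rot: [0.67, 0.743, 0.0, -0.0]
wrist_force: [-0.0, -0.4, -2.0]
grip_width: 0.0152
grasp_force: 59.0
```

```bash
python3 - <<'E'
from h import *
s=robot.state();print(s["position"],s["wrist_force"],s["wrist_torque"])
p,d,K,T=cap("scene")
Q=cloud(d,K,T).reshape(-1,3)
k=Q[np.all((Q>[.43,-.36,.143])&(Q<[.52,-.23,.19]),1)];k=k[np.argsort(k[:,1])];print(k.round(3).tolist())
print("lid",circ(Q[np.all((Q>[.40,-.37,.112])&(Q<[.56,-.23,.122]),1)]))
E
```

```text
[ 0.4835927  -0.3000403   0.23511724] [-0.00757858 -0.41800898 -1.98635235] [-0.18565862 -0.09530415 -0.02436571]
[[0.48, -0.346, 0.143], [0.479, -0.342, 0.145], [0.481, -0.339, 0.145], [0.481, -0.338, 0.15], [0.483, -0.336, 0.152], [0.479, -0.335, 0.154], [0.481, -0.331, 0.159], [0.483, -0.331, 0.152], [0.479, -0.329, 0.164], [0.48, -0.328, 0.157], [0.486, -0.327, 0.156], [0.48, -0.326, 0.166], [0.477, -0.325, 0.166], [0.484, -0.323, 0.164], [0.482, -0.32, 0.163], [0.483, -0.318, 0.165], [0.482, -0.315, 0.162], [0.482, -0.314, 0.166], [0.479, -0.312, 0.166], [0.481, -0.31, 0.168], [0.478, -0.307, 0.173], [0.476, -0.307, 0.185], [0.484, -0.306, 0.168], [0.479, -0.306, 0.177], [0.477, -0.302, 0.185], [0.469, -0.299, 0.188], [0.488, -0.299, 0.179], [0.476, -0.299, 0.177], [0.494, -0.298, 0.179], [0.482, -0.298, 0.171], [0.473, -0.297, 0.176], [0.488, -0.296, 0.171], [0.482, -0.296, 0.181], [0.494, -0.296, 0.188], [0.491, -0.296, 0.179], [0.499, -0.295, 0.189], [0.479, -0.295, 0.176], [0.488, -0.295, 0.175], [0.487, -0.295, 0.18], [0.492, -0.294, 0.182], [0.493, -0.293, 0.185], [0.477, -0.289, 0.171], [0.481, -0.284, 0.167], [0.479, -0.281, 0.165], [0.479, -0.281, 0.171], [0.477, -0.278, 0.169], [0.474, -0.271, 0.169], [0.481, -0.27, 0.157], [0.48, -0.27, 0.163], [0.481, -0.266, 0.153], [0.478, -0.264, 0.153], [0.478, -0.263, 0.157], [0.476, -0.261, 0.152]]
lid (array([ 0.4813, -0.2971,  0.0547]), array([ 0.4785, -0.2994]), array([0.088, 0.087]), 43.0, 307)
```

Call:
send_rows:
  deltas:
    - [0.005,0,0,-0.001,0]
    - [0.005,0,0,-0.001,0]
    - [0.005,0,0,-0.001,0]
    - [0.005,0,0,-0.001,0]
    - [0.005,0,0,-0.001,0]
    - [0.005,0,0,-0.001,0]
    - [0.005,0,0,-0.001,0]
    - [0.005,0,0,-0.001,0]
    - [0.005,0,0,-0.001,0]
    - [0.005,0,0,-0.001,0]
    - [0.005,0,0,0,0]
    - [0.005,0,0,0,0]

```text
clock: 13.55
position: [0.4836, -0.3001, 0.2453]
ee_rot: [0.669, 0.743, 0.0, 0.0]
wrist_force: [-0.1, -0.6, -4.8]
grip_width: 0.0151
grasp_force: 58.6
```

```bash
python3 - <<'E'
from h import *
s=robot.state();print(s["position"],s["wrist_force"],s["wrist_torque"])
p,d,K,T=cap("scene")
Q=cloud(d,K,T).reshape(-1,3)
k=Q[np.all((Q>[.42,-.37,.112])&(Q<[.54,-.23,.14]),1)]
print("lid",circ(k),np.percentile(k[:,2],[10,50,90])); A=np.c_[k[:,:2],np.ones(len(k))];c=k[:,2]<np.median(k[:,2])+.006
print(np.linalg.lstsq(A[c],k[c,2],rcond=None)[0])
E
```

```text
[ 0.48361371 -0.30009211  0.24529394] [-0.09400658 -0.58212133 -4.77862325] [-0.03670666 -0.03106874  0.01630748]
lid (array([ 0.4777, -0.2983,  0.0511]), array([ 0.4788, -0.2979]), array([0.09 , 0.086]), 48.5, 420) [0.11880379 0.12591326 0.13215926]
[0.03051714 0.03373036 0.1201106 ]
```

Call:
send_rows:
  deltas:
    - [0.005,0,0,-0.001,0]
    - [0.005,0,0,-0.002,0]
    - [0.005,0,0,-0.003,0]
    - [0.005,0,0,-0.005,0]
    - [0.005,0,0,-0.007,0]
    - [0.005,0,0,-0.008,0]
    - [0.005,0,0,-0.008,0]
    - [0.005,0,0,-0.008,0]
    - [0.005,0,0,-0.008,0]
    - [0.005,0,0,-0.008,0]
    - [0.005,0,0,-0.008,0]
    - [0.005,0,0,-0.008,0]
    - [0.005,0,0,-0.006,0]
    - [0.005,0,0,-0.004,0]
    - [0.005,0,0,-0.002,0]
    - [0.005,0,0,-0.001,0]
    - [0.005,0,0,0,0]
    - [0.005,0,0,0,0]
    - [0.005,0,0,0,0]

```text
clock: 15.18
position: [0.4834, -0.2999, 0.3317]
ee_rot: [0.67, 0.743, -0.0, -0.001]
wrist_force: [-0.2, 0.8, -4.4]
grip_width: 0.0152
grasp_force: 58.5
```

Call:
send_rows:
  deltas:
    - [0.005,0.001,0,-0.001,0]
    - [0.005,0.002,0,-0.002,0]
    - [0.005,0.003,0,-0.0025,0]
    - [0.005,0.004,0,-0.0025,0]
    - [0.005,0.005,0,-0.003,0]
    - [0.005,0.006,0,-0.003,0]
    - [0.005,0.007,0,-0.003,0]
    - [0.005,0.008,0,-0.003,0]
    - [0.005,0.008,0,-0.003,0]
    - [0.005,0.008,0,-0.003,0]
    - [0.005,0.008,0,-0.003,0]
    - [0.005,0.008,0,-0.003,0]
    - [0.005,0.008,0,-0.003,0]
    - [0.005,0.008,0,-0.003,0]
    - [0.005,0.008,0,-0.0025,0]
    - [0.005,0.008,0,-0.002,0]
    - [0.005,0.008,0,-0.0015,0]
    - [0.005,0.008,0,-0.001,0]
    - [0.005,0.008,0,0,0]
    - [0.005,0.008,0,0,0]

```text
clock: 16.85
position: [0.4698, -0.168, 0.3772]
ee_rot: [0.669, 0.743, 0.0, -0.0]
wrist_force: [0.1, -0.0, -5.7]
grip_width: 0.0151
grasp_force: 58.5
```

Call:
send_rows:
  deltas:
    - [0.005,0.008,0,0,0]
    - [0.005,0.008,0,0,0]
    - [0.005,0.008,0,0,0]
    - [0.005,0.0075,0.0005,0,0]
    - [0.005,0.007,0.0015,0,0]
    - [0.005,0.0065,0.003,0,0]
    - [0.005,0.006,0.0045,0,0]
    - [0.005,0.0055,0.0055,0,0]
    - [0.005,0.005,0.006,0,0]
    - [0.005,0.0047,0.0065,0,0]
    - [0.005,0.0046,0.0066,0,0]
    - [0.005,0.0046,0.0066,0,0]
    - [0.005,0.0046,0.0066,0,0]
    - [0.005,0.0046,0.0066,0,0]
    - [0.005,0.0046,0.0066,0,0]
    - [0.005,0.0046,0.0066,0,0]
    - [0.005,0.0046,0.0066,0,0]
    - [0.005,0.0046,0.0066,0,0]
    - [0.005,0.0046,0.0066,0,0]
    - [0.005,0.0046,0.0066,0,0]

```text
clock: 18.52
position: [0.5519, -0.047, 0.3772]
ee_rot: [0.669, 0.743, -0.0, 0.0]
wrist_force: [0.2, 0.4, -5.0]
grip_width: 0.0149
grasp_force: 58.5
```

Call:
send_rows:
  deltas:
    - [0.005,0.0046,0.0066,0,0]
    - [0.005,0.0046,0.0066,0,0]
    - [0.005,0.0046,0.0066,0,0]
    - [0.005,0.0046,0.0066,0,0]
    - [0.005,0.0046,0.0066,0,0]
    - [0.005,0.0046,0.0066,0,0]
    - [0.005,0.0046,0.0066,0,0]
    - [0.005,0.0045,0.0058,0,0]
    - [0.005,0.0045,0.0055,0,0]
    - [0.005,0.004,0.005,0,0]
    - [0.005,0.004,0.0045,0,0]
    - [0.005,0.0035,0.004,0,0]
    - [0.005,0.003,0.0035,0,0]
    - [0.005,0.0028,0.003,0,0]
    - [0.005,0.0022,0.0025,0,0]
    - [0.005,0.0018,0.0018,0,0]
    - [0.005,0.001,0.001,0,0]
    - [0.005,0.001,0.0006,0,0]
    - [0.005,0,0,0,0]
    - [0.005,0,0,0,0]

```text
clock: 20.18
position: [0.6275, 0.0252, 0.3772]
ee_rot: [0.67, 0.743, -0.0, 0.0]
wrist_force: [-0.6, 0.3, -5.1]
grip_width: 0.0154
grasp_force: 58.5
```

```bash
python3 - <<'E'
from h import *
s=robot.state();print(s["position"],s["wrist_force"],s["clock"])
o=[]
for n in ("scene","top"):
    p,d,K,T=cap(n)
    q=K@(T[:3,:3]@np.array([.627,.025,.18])+T[:3,3]); c=(q[:2]/q[2]).astype(int); print(c)
    o.append(cv2.resize(p[c[1]-60:c[1]+60,c[0]-65:c[0]+65,::-1],None,fx=3,fy=3,interpolation=cv2.INTER_CUBIC))
    Q=cloud(d,K,T).reshape(-1,3)
    for z in (.22,.23,.24,.25,.26,.27):
        k=Q[np.all((Q>[.55,-.06,z])&(Q<[.71,.11,z+.01]),1)]
        if len(k)>4: print(n,z,len(k),circ(k)[:3])
cv2.imwrite("pics/both3.png",np.hstack(o))
E
```

```text
[0.62745278 0.0251811  0.37724386] [-0.59881571  0.26400648 -5.09807011] 20.1833
[328 210]
scene 0.22 35 (array([0.6136, 0.0185, 0.0387]), array([0.6009, 0.0089]), array([0.032, 0.077]))
scene 0.23 39 (array([0.6234, 0.0332, 0.0513]), array([0.6051, 0.0285]), array([0.059, 0.1  ]))
scene 0.24 45 (array([0.6239, 0.0214, 0.0451]), array([0.6226, 0.0108]), array([0.067, 0.089]))
scene 0.25 193 (array([0.6247, 0.0278, 0.0536]), array([0.6217, 0.0241]), array([0.092, 0.084]))
scene 0.26 92 (array([0.6232, 0.0276, 0.0512]), array([0.6197, 0.0278]), array([0.078, 0.076]))
scene 0.27 25 (array([0.6241, 0.0274, 0.0495]), array([0.6214, 0.0279]), array([0.098, 0.02 ]))
[335 183]
top 0.22 15 (array([0.5991, 0.0511, 0.024 ]), array([0.5967, 0.0533]), array([0.048, 0.007]))
top 0.23 7 (array([0.5935, 0.0508, 0.0167]), array([0.5923, 0.0517]), array([0.033, 0.003]))
top 0.24 30 (array([0.6187, 0.0314, 0.0482]), array([0.6111, 0.0346]), array([0.089, 0.057]))
top 0.25 190 (array([0.6144, 0.0324, 0.0454]), array([0.613 , 0.0349]), array([0.087, 0.061]))
top 0.26 46 (array([0.611 , 0.0372, 0.0421]), array([0.6114, 0.0367]), array([0.075, 0.046]))
top 0.27 5 (array([0.6218, 0.0542, 0.0194]), array([0.6181, 0.0534]), array([0.009, 0.039]))
```

View pics/both3.png

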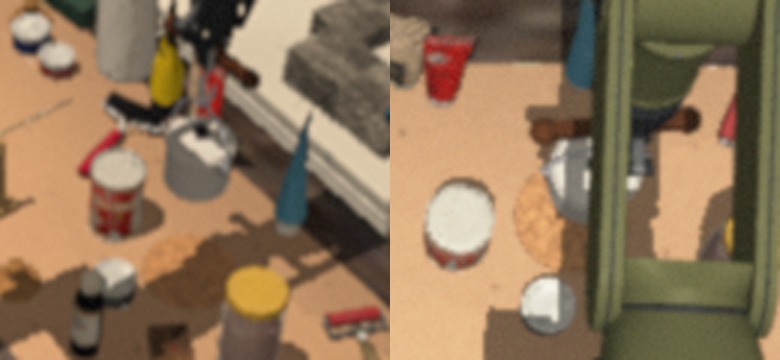

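The pot hangs level above the mat at crop (200,160) in the scene view, centred within about 5 mm. Its underside is at about z=0.178. I'll lower it now.

Call:
send_rows:
  deltas:
    - [0.005,0,0,0.001,0]
    - [0.005,0,0,0.003,0]
    - [0.005,0,0,0.005,0]
    - [0.005,0,0,0.007,0]
    - [0.005,0,0,0.009,0]
    - [0.005,0,0,0.011,0]
    - [0.005,0,0,0.012,0]
    - [0.005,0,0,0.012,0]
    - [0.005,0,0,0.012,0]
    - [0.005,0,0,0.012,0]
    - [0.005,0,0,0.012,0]
    - [0.005,0,0,0.012,0]
    - [0.005,0,0,0.012,0]
    - [0.005,0,0,0.011,0]
    - [0.005,0,0,0.009,0]
    - [0.005,0,0,0.007,0]
    - [0.005,0,0,0.005,0]
    - [0.005,0,0,0.003,0]
    - [0.005,0,0,0.002,0]
    - [0.005,0,0,0.001,0]

```text
clock: 21.95
position: [0.6278, 0.0253, 0.2193]
ee_rot: [0.67, 0.743, 0.0, 0.0]
wrist_force: [0.2, 0.5, -4.8]
grip_width: 0.015
grasp_force: 58.5
```

Call:
send_rows:
  deltas:
    - [0.005,0,0,0.001,0]
    - [0.005,0,0,0.001,0]
    - [0.005,0,0,0.001,0]
    - [0.005,0,0,0.001,0]
    - [0.005,0,0,0.001,0]
    - [0.005,0,0,0.001,0]
    - [0.005,0,0,0,0]

```text
clock: 22.53
position: [0.6274, 0.0253, 0.213]
ee_rot: [0.669, 0.743, -0.0, -0.0]
wrist_force: [0.0, 0.1, -5.4]
grip_width: 0.0153
grasp_force: 58.5
```

Call:
send_rows:
  deltas:
    - [0.005,0,0,0.001,0]
    - [0.005,0,0,0.001,0]
    - [0.005,0,0,0.001,0]
    - [0.005,0,0,0.001,0]
    - [0.005,0,0,0.001,0]
    - [0.005,0,0,0.001,0]
    - [0.005,0,0,0.001,0]
    - [0.005,0,0,0.001,0]
    - [0.005,0,0,0,0]
    - [0.005,0,0,0,0]

```text
clock: 23.37
position: [0.6275, 0.0253, 0.2051]
ee_rot: [0.669, 0.743, -0.0, -0.0]
wrist_force: [0.5, -0.6, -4.1]
grip_width: 0.0151
grasp_force: 58.5
```

```bash
cat > look.py <<'E'
from h import *
s=robot.state();print(s["position"],s["wrist_force"],s["clock"])
p,d,K,T=cap("scene")
Q=cloud(d,K,T).reshape(-1,3)
k=Q[np.all((Q>[.55,-.05,.078])&(Q<[.70,.10,.092]),1)];print("lid",circ(k)[:3],np.median(k[:,2]))
k=Q[np.all((Q>[.57,-.05,.105])&(Q<[.67,.10,.185]),1)];k=k[np.argsort(k[:,1])];print(k.round(3).tolist())
E
python3 look.py
```

```text
[0.62750627 0.02528422 0.20511527] [ 0.54064909 -0.57330853 -4.12385048] 23.3667
lid (array([0.625 , 0.0286, 0.0539]), array([0.6223, 0.0271]), array([0.094, 0.083])) 0.08530424246276358
[[0.623, -0.021, 0.11], [0.625, -0.018, 0.112], [0.626, -0.016, 0.115], [0.624, -0.013, 0.119], [0.625, -0.01, 0.121], [0.627, -0.008, 0.124], [0.624, -0.006, 0.124], [0.625, -0.004, 0.128], [0.623, -0.0, 0.131], [0.629, 0.0, 0.127], [0.626, 0.004, 0.136], [0.622, 0.005, 0.138], [0.629, 0.007, 0.126], [0.621, 0.01, 0.14], [0.628, 0.013, 0.133], [0.623, 0.014, 0.141], [0.609, 0.016, 0.108], [0.621, 0.018, 0.144], [0.611, 0.021, 0.17], [0.625, 0.023, 0.149], [0.62, 0.023, 0.151], [0.626, 0.024, 0.142], [0.63, 0.024, 0.15], [0.616, 0.024, 0.153], [0.617, 0.025, 0.146], [0.622, 0.026, 0.153], [0.61, 0.026, 0.176], [0.635, 0.026, 0.167], [0.611, 0.027, 0.17], [0.612, 0.027, 0.164], [0.617, 0.027, 0.166], [0.618, 0.027, 0.154], [0.616, 0.027, 0.172], [0.633, 0.027, 0.157], [0.629, 0.027, 0.148], [0.616, 0.028, 0.177], [0.611, 0.028, 0.18], [0.639, 0.028, 0.152], [0.615, 0.029, 0.155], [0.635, 0.03, 0.147], [0.64, 0.03, 0.156], [0.618, 0.03, 0.179], [0.616, 0.031, 0.147], [0.616, 0.032, 0.106], [0.644, 0.036, 0.16], [0.623, 0.044, 0.137], [0.622, 0.049, 0.133], [0.627, 0.055, 0.131], [0.624, 0.057, 0.13], [0.622, 0.06, 0.123], [0.626, 0.065, 0.123], [0.621, 0.065, 0.12], [0.619, 0.068, 0.113], [0.624, 0.073, 0.111]]
```

Call:
send_rows:
  deltas:
    - [0.005,0,0,0.0007,0]
    - [0.005,0,0,0.0007,0]
    - [0.005,0,0,0.0007,0]
    - [0.005,0,0,0.0007,0]
    - [0.005,0,0,0.0007,0]
    - [0.005,0,0,0,0]
    - [0.005,0,0,0,0]
    - [0.005,0,0,0,0]

```text
clock: 24.08
position: [0.6277, 0.0254, 0.2019]
ee_rot: [0.669, 0.743, 0.0, 0.0]
wrist_force: [-0.1, -1.1, -1.3]
grip_width: 0.0151
grasp_force: 59.1
```

Force is down to the hook's own weight, so the pot is standing on the mat. I'll lower the hook 26 mm so the tip is below the wire; the hook's bottom stays about 8 mm above the knob. Then I'll back out.

Call:
send_rows:
  deltas:
    - [0.005,0,0,0.002,0]
    - [0.005,0,0,0.004,0]
    - [0.005,0,0,0.004,0]
    - [0.005,0,0,0.004,0]
    - [0.005,0,0,0.004,0]
    - [0.005,0,0,0.004,0]
    - [0.005,0,0,0.003,0]
    - [0.005,0,0,0.001,0]
    - [0.005,0,0,0,0]
    - [0.005,0,0,0,0]

```text
clock: 24.92
position: [0.6276, 0.0253, 0.1757]
ee_rot: [0.669, 0.743, 0.0, 0.0]
wrist_force: [-0.2, -0.3, -1.1]
grip_width: 0.015
grasp_force: 59.1
```

```bash
python3 look.py
```

```text
[0.62762836 0.02528198 0.17569455] [-0.19009607 -0.26754177 -1.09640445] 24.9167
lid (array([0.624 , 0.0267, 0.0528]), array([0.621 , 0.0245]), array([0.092, 0.086])) 0.08543263602682147
[[0.62, -0.024, 0.115], [0.625, -0.018, 0.117], [0.627, -0.016, 0.109], [0.622, -0.015, 0.117], [0.623, -0.013, 0.126], [0.624, -0.012, 0.118], [0.629, -0.006, 0.121], [0.625, -0.005, 0.122], [0.625, -0.005, 0.128], [0.624, -0.004, 0.133], [0.623, -0.0, 0.131], [0.623, 0.001, 0.135], [0.621, 0.005, 0.139], [0.628, 0.007, 0.132], [0.627, 0.012, 0.135], [0.623, 0.013, 0.141], [0.62, 0.016, 0.185], [0.627, 0.017, 0.129], [0.613, 0.018, 0.181], [0.615, 0.02, 0.173], [0.628, 0.022, 0.108], [0.631, 0.022, 0.134], [0.625, 0.022, 0.143], [0.618, 0.023, 0.118], [0.62, 0.023, 0.106], [0.615, 0.024, 0.108], [0.626, 0.024, 0.147], [0.628, 0.025, 0.128], [0.613, 0.025, 0.137], [0.627, 0.026, 0.15], [0.616, 0.026, 0.157], [0.615, 0.026, 0.118], [0.638, 0.026, 0.138], [0.626, 0.026, 0.117], [0.629, 0.026, 0.131], [0.616, 0.027, 0.123], [0.618, 0.027, 0.149], [0.614, 0.027, 0.146], [0.623, 0.028, 0.105], [0.636, 0.029, 0.131], [0.615, 0.029, 0.149], [0.618, 0.029, 0.164], [0.618, 0.029, 0.125], [0.62, 0.03, 0.156], [0.634, 0.03, 0.114], [0.62, 0.03, 0.105], [0.629, 0.03, 0.117], [0.627, 0.031, 0.146], [0.626, 0.032, 0.112], [0.619, 0.034, 0.148], [0.641, 0.034, 0.129], [0.624, 0.038, 0.124], [0.62, 0.041, 0.141], [0.625, 0.051, 0.129], [0.626, 0.054, 0.132], [0.622, 0.054, 0.129], [0.622, 0.054, 0.134], [0.62, 0.058, 0.132], [0.622, 0.06, 0.123], [0.622, 0.066, 0.118], [0.62, 0.069, 0.111]]
```

Call:
send_rows:
  deltas:
    - [0.005,0,-0.002,0,0]
    - [0.005,0,-0.004,0,0]
    - [0.005,0,-0.005,0,0]
    - [0.005,0,-0.006,0,0]
    - [0.005,0,-0.006,0,0]
    - [0.005,0,-0.007,0,0]
    - [0.005,0,-0.008,0,0]
    - [0.005,0,-0.008,0,0]
    - [0.005,0,-0.008,0,0]
    - [0.005,0,-0.004,0,0]
    - [0.005,0,-0.002,0,0]
    - [0.005,0,0,0,0]

```text
clock: 25.97
position: [0.5674, 0.019, 0.1759]
ee_rot: [0.67, 0.743, 0.0, 0.0]
wrist_force: [0.1, 0.4, -0.5]
grip_width: 0.015
grasp_force: 59.1
```

```bash
python3 look.py
```

```text
[0.56739498 0.01901827 0.1758876 ] [ 0.10314463  0.3748418  -0.4584022 ] 25.9667
lid (array([0.6258, 0.0291, 0.0518]), array([0.6212, 0.0242]), array([0.082, 0.086])) 0.08468757735070964
[[0.617, -0.02, 0.124], [0.626, -0.016, 0.115], [0.628, -0.015, 0.107], [0.627, -0.009, 0.12], [0.629, -0.008, 0.112], [0.628, -0.007, 0.122], [0.631, 0.001, 0.114], [0.572, 0.016, 0.141], [0.615, 0.018, 0.108], [0.571, 0.019, 0.117], [0.629, 0.021, 0.137], [0.624, 0.021, 0.145], [0.624, 0.022, 0.15], [0.631, 0.022, 0.128], [0.573, 0.022, 0.124], [0.578, 0.022, 0.127], [0.578, 0.023, 0.121], [0.626, 0.023, 0.137], [0.627, 0.025, 0.151], [0.576, 0.026, 0.125], [0.58, 0.027, 0.133], [0.619, 0.029, 0.152], [0.624, 0.029, 0.149], [0.621, 0.03, 0.145], [0.615, 0.03, 0.109], [0.623, 0.039, 0.141], [0.624, 0.039, 0.135], [0.62, 0.041, 0.142], [0.626, 0.053, 0.132]]
```

The hook is out and the pot hasn't moved. I'll rise, turn back and go to the rest.

Call:
send_rows:
  deltas:
    - [0.005,0,0,-0.006,0]
    - [0.005,0,0,-0.014,0]
    - [0.005,0,0,-0.02,0]
    - [0.005,0,0,-0.02,0]
    - [0.005,0,0,-0.02,0]
    - [0.005,0,0,-0.02,0]
    - [0.005,0,0,-0.014,2]
    - [0.005,0,0,-0.006,2]
    - [0.005,0,0,0,2]
    - [0.005,0.014,-0.005,0,0]
    - [0.005,0.028,-0.01,0,0]
    - [0.005,0.03,-0.01,0,0]
    - [0.005,0.03,-0.01,0,0]
    - [0.005,0.03,-0.01,0,0]
    - [0.005,0.03,-0.01,0,0]
    - [0.005,0.03,-0.01,0,0]
    - [0.005,0.03,-0.01,0,0]
    - [0.005,0.03,-0.01,0,0]
    - [0.005,0.02,-0.008,0,0]
    - [0.005,0.01,-0.004,0,0]

```text
clock: 27.68
position: [0.4693, 0.3044, 0.2956]
ee_rot: [0.706, 0.708, 0.0, -0.001]
wrist_force: [0.9, 0.3, -0.1]
grip_width: 0.015
grasp_force: 59.1
```

Call:
send_rows:
  deltas:
    - [0.005,0,0,0,0]
    - [0.005,0,0,0,0]
    - [0.005,0,0,0,0]

```text
clock: 27.93
position: [0.4715, 0.3002, 0.2956]
ee_rot: [0.708, 0.707, -0.0, 0.0]
wrist_force: [0.2, -0.6, -2.1]
grip_width: 0.0153
grasp_force: 59.1
```

```bash
python3 - <<'E'
from h import *
s=robot.state();print(s["position"],s["wrist_force"],s["clock"],s["ee_rot"])
for n in("scene","top"):
    p,d,K,T=cap(n)
    Q=cloud(d,K,T).reshape(-1,3); z=s["position"][2]+.019; y=s["position"][1]
    h=Q[np.all((Q>[.40,y-.09,z-.012])&(Q<[.54,y+.09,z+.016]),1)]
    for a,b in((-.08,-.05),(.05,.08)):
        k=h[(h[:,1]-y>a)&(h[:,1]-y<b)]; print(n,len(k),k.mean(0).round(4) if len(k) else "",k.max(0).round(4) if len(k) else "")
    k=Q[np.all((Q>[.42,y-.03,z-.09])&(Q<[.53,y+.03,z-.03]),1)];print(k[::3].round(3).tolist())
    k=Q[np.all((Q>[.42,.2,.115])&(Q<[.53,.4,.15]),1)];print("rest",circ(k) if len(k)>3 else 0)
E
```

```text
[0.47146193 0.30020486 0.29564218] [ 0.20243921 -0.6282476  -2.12795572] 27.9333 [ 7.07548197e-01  7.06664902e-01 -3.17720821e-04  4.06092060e-04]
scene 36 [0.4673 0.2366 0.3213] [0.4802 0.2499 0.3297]
scene 6 [0.4707 0.3594 0.3224] [0.4747 0.3628 0.3283]
[[0.469, 0.306, 0.284], [0.461, 0.3, 0.282], [0.461, 0.307, 0.266], [0.487, 0.305, 0.25], [0.478, 0.299, 0.254], [0.46, 0.3, 0.257], [0.463, 0.305, 0.246], [0.456, 0.3, 0.248], [0.479, 0.308, 0.231], [0.457, 0.296, 0.246], [0.476, 0.304, 0.231]]
rest (array([0.4639, 0.3064, 0.0556]), array([0.4681, 0.3068]), array([0.106, 0.05 ]), 86.9, 83)
top 56 [0.4678 0.2399 0.3221] [0.48   0.2489 0.3295]
top 1 [0.4745 0.3522 0.3233] [0.4745 0.3522 0.3233]
[]
rest (array([0.4665, 0.3037, 0.0491]), array([0.4658, 0.3047]), array([0.045, 0.091]), 1.2, 62)
```

Call:
send_rows:
  deltas:
    - [0.005,0.003,-0.0013,0.005,0]
    - [0.005,0,0,0.015,0]
    - [0.005,0,0,0.02,0]
    - [0.005,0,0,0.02,0]
    - [0.005,0,0,0.02,0]
    - [0.005,0,0,0.02,0]
    - [0.005,0,0,0.02,0]
    - [0.005,0,0,0.015,0]
    - [0.005,0,0,0.01,0]
    - [0.005,0,0,0.005,0]
    - [0.005,0,0,0.005,0]
    - [0.005,0,0,0.005,0]
    - [0.005,0,0,0.005,0]
    - [0.005,0,0,0.005,0]
    - [0.005,0,0,0.005,0]
    - [0.005,0,0,0.005,0]
    - [0.005,0,0,0.004,0]
    - [0.005,0,0,0.003,0]
    - [0.005,0,0,0,0]
    - [0.005,0,0,0,0]

```text
clock: 29.7
position: [0.4698, 0.3041, 0.1085]
ee_rot: [0.707, 0.707, -0.0, -0.0]
wrist_force: [0.7, -0.0, -1.0]
grip_width: 0.0152
grasp_force: 59.1
```

Call:
send_rows:
  deltas:
    - [0.005,0,0,0.0007,0]
    - [0.005,0,0,0.0007,0]
    - [0.005,0,0,0,0]
    - [0.005,0,0,0,0]

```text
clock: 30.03
position: [0.4699, 0.3042, 0.1074]
ee_rot: [0.707, 0.707, 0.0, 0.0]
wrist_force: [0.6, -0.0, -1.2]
grip_width: 0.015
grasp_force: 59.1
```

Call:
send_rows:
  deltas:
    - [0.018,0,0,0,0]
    - [0.022,0,0,0,0]
    - [0.03,0,0,0,0]
    - [0.04,0,0,0,0]
    - [0.05,0,0,0,0]
    - [0.06,0,0,0,0]
    - [0.06,0,0,0,0]
    - [0.06,0,0,0,0]
    - [0.06,0,0,-0.003,0]
    - [0.06,0,0,-0.006,0]
    - [0.06,0,0,-0.01,0]
    - [0.06,0,0,-0.015,0]
    - [0.06,0,0,-0.02,0]
    - [0.06,0,0,-0.02,0]
    - [0.06,0,0,-0.02,0]
    - [0.06,0,0,-0.02,0]
    - [0.06,0,0,-0.02,0]
    - [0.06,0,0,-0.02,0]
    - [0.06,0,0,-0.01,0]
    - [0.06,0,0,0,0]

```text
clock: 31.7
position: [0.4714, 0.305, 0.275]
ee_rot: [0.707, 0.707, 0.003, 0.001]
wrist_force: [-0.1, 0.7, 0.2]
grip_width: 0.0603
grasp_force: 0.0
```

Call:
send_rows:
  deltas:
    - [0.06,-0.01,-0.005,-0.01,0]
    - [0.06,-0.02,-0.005,-0.01,0]
    - [0.06,-0.03,-0.005,0,0]
    - [0.06,-0.03,0,0,0]
    - [0.06,-0.03,0,0,0]
    - [0.06,-0.03,0,0,0]
    - [0.06,-0.03,0,0,0]
    - [0.06,-0.02,0,0,0]
    - [0.06,0,0,0,0]
    - [0.06,0,0,0,0]
    - [0.06,0,0,0,0]

```text
clock: 32.62
position: [0.454, 0.1044, 0.2908]
ee_rot: [0.708, 0.707, -0.0, -0.001]
wrist_force: [0.7, 1.2, 0.1]
grip_width: 0.0601
grasp_force: 0.0
```

```bash
python3 - <<'E'
from h import *
s=robot.state();print(s["position"],s["wrist_force"],s["clock"])
for n in("scene","top"):
    p,d,K,T=cap(n); cv2.imwrite(f"pics/{n}9.png",p[...,::-1])
    if n=="scene": cv2.imwrite("pics/s9c.png",cv2.resize(p[150:350,210:400,::-1],None,fx=3,fy=3,interpolation=cv2.INTER_CUBIC))
    Q=cloud(d,K,T).reshape(-1,3)
    h=Q[np.all((Q>[.40,.2,.12])&(Q<[.54,.4,.15]),1)]; print(n,circ(h),np.percentile(h[:,2],[50,95]))
    b=h[(h[:,1]>.28)&(h[:,1]<.33)]; print(b.mean(0))
    k=Q[np.all((Q>[.55,-.05,.078])&(Q<[.70,.10,.092]),1)];print("lid",circ(k)[:3] if len(k)>5 else 0,np.median(k[:,2]))
E
```

```text
[0.45396464 0.10435126 0.2908186 ] [0.74325522 1.18976879 0.11766121] 32.6167
scene (array([0.466 , 0.3077, 0.0799]), array([0.4676, 0.3077]), array([0.159, 0.05 ]), 89.6, 197) [0.13442283 0.14264914]
[0.46592252 0.30633215 0.13353382]
lid (array([0.6236, 0.0269, 0.0506]), array([0.6227, 0.0272]), array([0.086, 0.084])) 0.08482559370785842
top (array([0.466 , 0.3057, 0.0742]), array([0.4692, 0.3057]), array([0.148, 0.048]), 88.9, 349) [0.13359359 0.14079706]
[0.46761893 0.30410897 0.13295785]
lid (array([0.6401, 0.0296, 0.0398]), array([0.6491, 0.0305]), array([0.036, 0.079])) 0.08375620741194012
```

View pics/s9c.png

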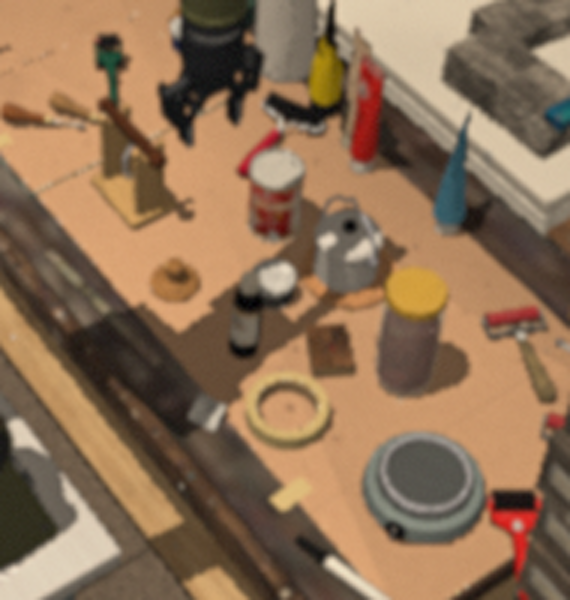

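The final view shows the pot upright on the mat at (348,250), the hook lying in its rest at (132,135), the warmer empty at (425,475), and the bystanders where they stood. The gripper is clear of everything.

```bash
python3 -c "
from cell import robot
print(robot.hand_in())"
```

```text
the job is handed in; nothing more can be done
None
```

The pot is standing upright on the cork mat, unhooked, the hook is back in its wooden rest, and the job was handed in at about 33 s of the 69 s allowed.

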